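# Empty the grinding-ball hopper

### The job

Let the three steel grinding balls out of the feed hopper into its tray: take the slide gate by its pull tab and draw it out firmly all the way, pushing the hidden spring buffer at the end of its travel fully in so that the gate is solid against its end stop, and leave it there. The stand is loose on the bench, so feel for the stop and do not drag the hopper along (a centimetre is too much), and do not disturb the other things on the bench.

Things in the scene. Friction and masses are not known exactly. Their poses are not given: they have to be found in the camera images.
- hopper: the steel feed hopper on its loose stand: 4.5 kg, merely standing on the bench, it slides if tugged with more than about 20 N. Origin: on the bench under the middle of the throat; z up; the gate draws out along -x; y is across. Base plate 220 by 160 mm, 8 mm thick. The funnel reaches 245 mm up and out to x = -85 mm, so above the gate's pull tab all is free
- tray (a point): middle of the floor of the open catch tray fixed to the stand under the throat: 130 by 90 mm outside, walls 4 mm, rim 44 mm above the bench
- left_rail (a point): middle of the front end, at the top edge, of the left one of two white side rails that flank the gate: 115 mm before the hopper's origin, 124 mm above the bench. The rails are 36 mm wide and their outer faces are 70 mm from the centre line. Hidden in this rail is the gate's end stop: a spring buffer set by hand, so its place is not known; the rail's end tells nothing of it
- gate_handle (a point): middle of the gate's upright aluminium pull tab (12 mm along the draw, 30 mm across, 40 mm tall), 126 mm above the bench; the tab's top is 16 mm above this point, the gate plate (56 mm wide, 4 mm thick) has its top 18 mm below. Gate shut: at x = -165 mm, y = 0 of the hopper; it moves along the hopper's -x as the gate is drawn. Axes parallel to the hopper's
- gate (a joint): how far the gate is drawn out, m; 0 shut, starts 0 to 8 mm out. About 7 N of friction all the way; it stays where left. The throat is clear from 78 mm; the hidden buffer is first touched somewhere between 78 and 108 mm. It adds 1.5 N, growing to 5 N over its 6 mm of give (12 N in all), then the stop is solid. Friction holds the gate against the pressed buffer
- ball0_center (a point): centre of a steel grinding ball, 20 mm across, 33 g; three of them lie in a row on the shut gate in the throat and drop into the catch tray as the gate is drawn
- ball1_center (a point): centre of a steel grinding ball, 20 mm across, 33 g; three of them lie in a row on the shut gate in the throat and drop into the catch tray as the gate is drawn
- ball2_center (a point): centre of a steel grinding ball, 20 mm across, 33 g; three of them lie in a row on the shut gate in the throat and drop into the catch tray as the gate is drawn
- jar: white screw-lid jar, 44 mm across, 65 mm tall, standing to the left of the gate's pull tab; not part of the job. Origin: middle of its underside
- scoop: steel scoop (spoon) 150 mm long, lying to the right of the hopper stand; not part of the job. Origin: middle of its underside
- dish: white bowl, 70 mm across, 22 mm tall, to the right, nearer than the hopper stand; not part of the job. Origin: middle of its underside
- tube_rack: white rack with small tubes, 100 by 200 mm, 70 mm tall, to the far left; not part of the job. Origin: middle of its underside
- wash_bottle: clear bottle, 60 mm across, 160 mm tall, to the left; not part of the job. Origin: middle of its underside
- beaker: glass beaker, 70 mm across, 90 mm tall, to the right; not part of the job. Origin: middle of its underside
- tip_box: blue box, 85 by 120 by 60 mm, to the right; not part of the job. Origin: middle of its underside

How it is judged (in metres and radians):
On the way, in this order (a step that is already met when the one before it is completed fails the run):
1. the gate is drawn out past the throat (value of joint gate above 0.074 m).
2. the gate presses its end-stop buffer in (contact force between gate and buffer above 3 N), for 0.1 s.
At the end, for the whole second after the job is handed in: All three balls lie in the hopper's catch tray; the gate is left at rest, drawn out against its end stop with the buffer still pressed in by it (over 3 N between them, which is at least 3 of the buffer's 6 mm); the hopper stands within 10 mm of where it started (value of joint gate above 0.078 m and contact force between gate and buffer above 3 N and velocity of joint gate between -0.005 and 0.005 m/s and distance of hopper from where it was at the start of the episode below 0.01 m and z of ball0_center in the frame of hopper between 0 and 0.045 m and x of ball0_center in the frame of hopper between -0.066 and 0.066 m and y of ball0_center in the frame of hopper between -0.046 and 0.046 m and z of ball1_center in the frame of hopper between 0 and 0.045 m and x of ball1_center in the frame of hopper between -0.066 and 0.066 m and y of ball1_center in the frame of hopper between -0.046 and 0.046 m and z of ball2_center in the frame of hopper between 0 and 0.045 m and x of ball2_center in the frame of hopper between -0.066 and 0.066 m and y of ball2_center in the frame of hopper between -0.046 and 0.046 m); the robot touches nothing.
It fails at once if the hopper stand is dragged or pushed more than 10 mm (distance of hopper from where it was at the start of the episode above 0.01 m).
It fails at once if the hopper tips (angle between hopper's own z axis and vertical above 0.1 rad).
It fails at once if one of the other things on the bench is moved more than 30 mm (distance of any of jar, scoop, dish, tube_rack, wash_bottle, beaker, tip_box from where it was at the start of the episode above 0.03 m).
It also fails if it takes over 58 s, if anything falls off the work surface, if the arm or the gripper's body presses on something with over 40 N, if the wrist force passes 120 N, or if a joint passes its speed limit or range.

### The arm

A 7-joint arm with a two-finger parallel gripper is mounted at the origin on the work surface. World frame = base frame: x ahead of the robot, y to its left, z up, the work surface at z = 0. Lengths are in mm, angles in rad, forces in N, time in s.
With the tool pointing down it reaches from about 400 to 875 mm from the base axis. Payload 4.4 kg.
Tool frame: the origin (TCP) lies at the very end of the fingers, on their centre line; the grasp point (between the pads) lies 19 mm behind it; z points along the fingers, y is the direction in which the jaws open and shut (so a half turn about z gives the same grasp; the last joint's range is limited). The gripper opens to 85 mm and grips with 20 to 120 N. Pads are 22 mm wide; open, the fingers measure 114 mm over their backs; the gripper's body (76 mm by 85 mm) begins 54 mm behind the grasp point. The pads swing forward as they close: fully open they stand 13 mm farther back than shut.
Start: joints at [-1.367, 0.628, 0.038, 1.517, -0.027, 0.996, -0.02], TCP at [173.225, 626.507, 231.313] pointing down, gripper open.
Joint ranges: [-3.06, 3.06], [-0.37, 2.12], [-1.25, 1.32], [0.18, 2.47], [-1.1, 4.24], [0.23, 1.98], [-2.94, 2.94]. Speed limits (rad/s): [2.57, 2.57, 3.14, 3.14, 3.14, 3.14, 3.14].

### API

Orientations are given as [roll, pitch, yaw] about the fixed x, y, z axes, in that order (R = Rz(yaw) Ry(pitch) Rx(roll)).
In Python, from cell import ctrl gives the robot as it stands.
- The arm moves only by the shell command python3 -m crank 'ROWS' [OPENING]. ROWS is JSON, a list that holds one entry, the list of rows, each a list of 6 numbers: the shift along the tool's x, y, z in units of 30 mm (1.0 is 30 mm), then the turn, a rotation vector about the tool's x, y, z in units of 6 degrees (1.0 is 6 degrees). In form: [[[tx, ty, tz, rx, ry, rz], ...]]. A call has 1 to 12 rows; each row shifts and turns the pose as measured when the row begins, along the tool's axes as they then stand; what a row does not reach is not made up. A row lasts 1/12 s, in which the tool goes at most 41.7 mm and 7.16 degrees, less where a joint would pass 70% of its speed; a pose out of reach is approached as far as the arm can. A call is refused whole if a number of a shift passes 1 or a number of a turn 1, either way. A call with a gripper value outside its range is refused whole. OPENING is the gripper command: -1 is fully open, 1 is shut, values between are in proportion, set as the call begins (- or left out, the last holds). The fingers move at their own pace and stop on an object; the grip force is fixed at half the most. Time passes only in rows, so rows that do not move let the fingers close. It gives the time, the measured TCP pose, the force and the opening at its end, in the units of the state.
- ctrl.read_state(): the state, without advancing time (a new reading comes with each control period).
- ctrl.get_image(name): name is "side" or "top"; returns a dict with "color" (480x640x3 uint8, red, green, blue), "depth" (480x640 float32, mm along the optical axis (not along the pixel's ray), 0 where there is no reading), "camera_matrix" (3x3 intrinsics, pixels), "R" (3x3) and "t" (3): a world point X has camera coordinates R X + t. Camera axes: x right, y down, z forward; pixel columns grow to the right and rows downward; lengths in mm; the calibration is good to about 2 mm. A picture is of the moment at which its call begins.
- ctrl.finish_job(): hands the job in, once; it reports no verdict.
Trained networks look in a picture, given as the dict that the camera call returned (one of the last four; its "shot" number tells which), for a name from the list of things; names that differ only in an ending like _2 or _b are one class to them, and where a whole thing is asked for, a point or a joint stands for the part that bears it (a point fixed in the world has none). Each returns a list of dicts, best first, with "conf" (0 to 1); they miss things now and then, are a little off and sometimes report something else, mostly with a low value. They report only what shows in the picture. A call takes as long as a camera call.
- ctrl.search_frame(query, picture): "extent" ([centre column, centre row, width, height] in pixels, round what is visible of it).
The state is a dict: "clock": time; "qpos": joint angles; "qd": joint speeds; "tau": joint torques, N m; "eef_pos": TCP position; "tool_rot": TCP orientation; "force": force on the tool from outside, world axes, zero at the start; "torque": the same for the moment, N m; "width": finger opening in mm.
Only numpy, scipy, OpenCV 4.12 (cv2) and the standard library are available. Lean on these libraries where they do the work, as an engineer would, in place of code of your own. Each camera call takes 0.05 s, during which the arm holds its last target. There are 200 camera calls.

## Working session

There is one attempt and no reset: what is moved stays moved. The work goes in short steps, Python scripts to look and compute and a shell command to move; the robot and the scene stay as the last step left them, time stands still between calls to the robot, and variables do not carry over. Pictures are saved under pics/ and viewed, about 8 in all and at most 12, crops included, and the job is handed in when it is done.

```bash
mkdir -p pics; ls; cat > h.py <<'E'
import numpy as np, cv2
from cell import ctrl
def shot(n,f=None):
    p=ctrl.get_image(n)
    if f: cv2.imwrite('pics/'+f,p['color'][:,:,::-1])
    return p
def back(p,u,v,d):
    K=np.array(p['camera_matrix']);c=np.linalg.inv(K)@[u,v,1]*d
    return np.array(p['R']).T@(c-np.array(p['t']))
def proj(p,X):
    c=np.array(p['R'])@X+np.array(p['t']);q=np.array(p['camera_matrix'])@c;return q[:2]/q[2],c[2]
def cloud(p):
    v,u=np.mgrid[:480,:640];d=p['depth'];K=np.array(p['camera_matrix'])
    c=np.stack([u,v,np.ones_like(u)],-1)@np.linalg.inv(K).T*d[...,None]
    W=(c-np.array(p['t']))@np.array(p['R']);W[d==0]=np.nan;return W
E
python3 - <<'E'
from h import *
np.set_printoptions(precision=1,suppress=True)
for n in('top','side'):
    p=shot(n,n+'0.png');W=cloud(p)
    print(n,'cam',-np.array(p['R']).T@p['t'],np.array(p['R']))
    for q in('hopper','left_rail','gate_handle','gate','tray','jar','ball0_center'):
        for r in ctrl.search_frame(q,p)[:2]:
            u,v,w,h=r['extent'];print(q,round(r['conf'],2),np.array(r['extent']),W[int(v),int(u)])
print(ctrl.read_state())
E
```

```text
pics
top cam [ 356.    29.4 1545.7] [[ 0.  -1.   0. ]
 [-1.  -0.  -0.2]
 [ 0.2 -0.  -1. ]]
hopper 0.9 [282.2 181.8  60.8 103.5] [732.3 106.8 123.8]
left_rail 0.84 [284.4 183.2  55.9 103.7] [718.1  99.5 157. ]
gate_handle 0.78 [282.5 203.3  22.8  65.8] [675.6 106.3 101.7]
gate 0.86 [284.4 212.7  19.4  48. ] [646.5  99.1 120.8]
tray 0.82 [282.6 180.8  56.9 108.5] [735.9 107.1 120.8]
jar 0.81 [238.7 226.8  15.8  13.6] [616.1 230.8  58.6]
jar 0.16 [329.4 274.3  25.2  27.4] [489.8 -30.2   7.6]
side cam [ -30.9 -996.2  912.4] [[ 0.9 -0.5  0. ]
 [-0.3 -0.5 -0.8]
 [ 0.4  0.7 -0.6]]
hopper 0.65 [377.2 195.9 113.1 123.1] [724.2  88.4 138.2]
hopper 0.62 [265.1 173.9  66.9  54.6] [579.1 446.   65.9]
left_rail 0.7 [377.1 199.5 111.8 124.7] [724.4  87.6 127. ]
left_rail 0.59 [488.2 380.4  39.4  59.3] [ 594.4 -480.7   87.2]
gate_handle 0.68 [346.  212.4  50.3  21.7] [645.4 104.7 103. ]
gate 0.8 [347.  211.6  50.2  19.9] [650.  107.4 103. ]
gate 0.54 [434.4 415.4  77.5  81.5] [ 477.1 -481.    62. ]
tray 0.89 [375.  198.8 101.8 116.7] [717.5  86.6 132.4]
jar 0.98 [312.6 214.   14.2  25. ] [610.9 219.9  43.4]
{'clock': 0.8, 'qpos': array([-1.4,  0.6,  0. ,  1.5, -0. ,  1. , -0. ]), 'qd': array([-0., -0.,  0., -0., -0.,  0.,  0.]), 'tau': array([ -0. , -56.3,   1.2, -19.4,   0. ,   0. ,   0. ]), 'eef_pos': array([173.3, 626.5, 231.3]), 'tool_rot': array([ 3.1, -0. ,  2.9]), 'force': array([-0.4, -0. , -0.2]), 'torque': array([-0., -0.,  0.]), 'width': 85.30768275772944}
```

```bash
python3 - <<'E'
from h import *
np.set_printoptions(precision=1,suppress=True)
a=cv2.imread('pics/top0.png')[110:270,210:350];b=cv2.imread('pics/side0.png')[120:280,290:450]
cv2.imwrite('pics/c0.png',np.hstack([cv2.resize(a,None,fx=2.5,fy=3,interpolation=2)*1,cv2.resize(b,None,fx=2.5,fy=3,interpolation=2)]))
for n in('top','side'):
    W=cloud(ctrl.get_image(n)).reshape(-1,3)
    m=(W[:,2]>125)&(W[:,2]<150)&(abs(W[:,1]-107)<60)&(W[:,0]>500)&(W[:,0]<640); print(n,'tab',m.sum(),W[m].mean(0),W[m].min(0),W[m].max(0))
    print(W[m][:40])
    m=(W[:,2]>98)&(W[:,2]<114)&(abs(W[:,1]-107)<50)&(W[:,0]>540)&(W[:,0]<660); print('plate',m.sum(),W[m].mean(0),W[m].min(0),W[m].max(0))
E
```

```text
top tab 58 [590.  104.2 141. ] [584.2  91.3 125.6] [596.3 118.3 149.3]
[[595.8 118.2 140.5]
 [595.  115.3 145.1]
 [595.9 112.9 140.4]
 [596.1 110.3 139.5]
 [595.7 107.5 141.9]
 [596.3 105.  139. ]
 [595.8 102.2 142.3]
 [596.   99.5 141.6]
 [595.3  96.6 146.1]
 [596.1  94.2 141.3]
 [596.   91.5 142.3]
 [593.3 118.3 139.1]
 [593.2 115.5 139.8]
 [591.8 112.4 148.6]
 [592.5 109.9 144.5]
 [593.1 107.4 141.7]
 [593.  104.7 142.3]
 [592.8 102.  144.2]
 [593.   99.4 143.3]
 [593.5  96.8 140.7]
 [593.2  94.1 142.7]
 [594.3  91.7 136.7]
 [589.7 117.8 144.5]
 [590.1 115.3 142.3]
 [589.8 112.5 144.5]
 [590.8 110.2 138.9]
 [589.9 107.2 144.7]
 [590.5 104.7 141.2]
 [589.8 101.8 145.9]
 [590.2  99.3 143.5]
 [590.6  96.7 141.6]
 [589.4  93.7 149.3]
 [591.1  91.5 139.3]
 [587.5 115.3 141.8]
 [587.6 112.6 141.2]
 [587.  109.7 145.6]
 [587.2 107.1 144.3]
 [587.  104.4 146.3]
 [588.1 102.1 139.8]
 [588.4  99.5 138.1]]
plate 370 [623.3 104.4 103.9] [584.1  58.4  98.2] [659.8 153.9 113.8]
side tab 87 [589.5 101.9 137.6] [584.   89.2 125. ] [596.8 124.  147. ]
[[595.  121.6 143. ]
 [596.5 119.4 143.7]
 [59
[... 164 characters left out ...]
 [590.  107.6 146.2]
 [592.4 107.1 145.8]
 [594.9 106.6 145.3]
 [586.7 116.7 139.5]
 [587.6 113.3 141. ]
 [589.6 111.9 141.3]
 [589.5 106.8 144. ]
 [589.7 102.2 146.4]
 [593.8 104.7 143.9]
 [595.  101.9 145. ]
 [586.  115.4 137.6]
 [587.1 112.4 138.9]
 [587.1 107.5 141.5]
 [590.9 109.2 139.5]
 [589.7 102.1 143.7]
 [593.9 104.7 141. ]
 [593.4  99.  144.2]
 [596.5  99.6 143.1]
 [585.2 114.  135.7]
 [587.1 112.4 136.1]
 [584.  101.8 142.6]
 [586.4 101.3 142.2]
 [586.1  95.9 145.2]
 [587.9  94.1 145.7]
 [588.9  91.1 147. ]
 [594.   95.1 143.4]
 [596.8  95.3 142.4]
 [586.2 115.6 131.8]
 [584.8 108.2 136.1]
 [588.3 109.5 134.4]]
plate 338 [627.3 103.7 105.1] [583.7  57.1  98.6] [653.  156.2 113.8]
```

View pics/c0.png

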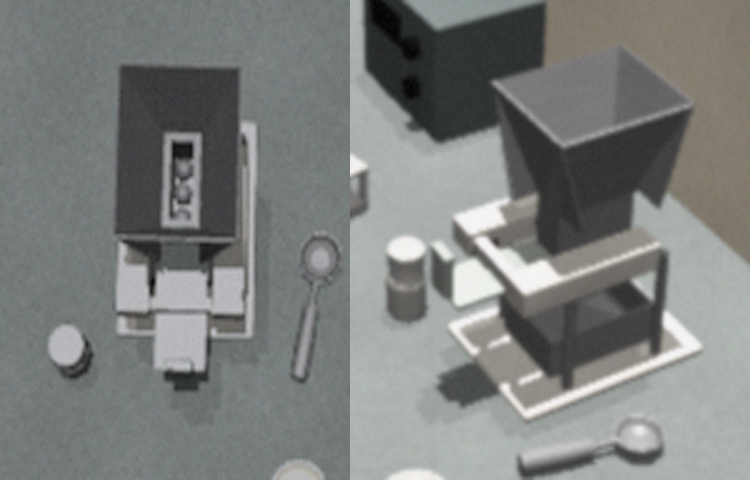

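View pics/side0.png

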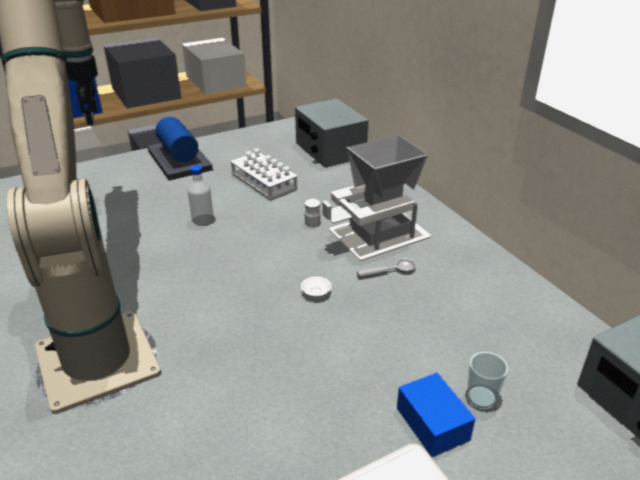

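The pictures show the hopper at top-view (282,182), the shut gate with its pull tab at about (284,233) to its front, and the jar well off to the left at (239,227). The tab's top is at world (590, 104, 142). Next is the hopper's yaw.

```bash
python3 - <<'E'
from h import *
np.set_printoptions(precision=1,suppress=True)
for n in('top','side'):
    W=cloud(ctrl.get_image(n)).reshape(-1,3); R=(abs(W[:,1]-105)<130)&(W[:,0]>560)&(W[:,0]<900)
    for nm,a,b in(('rim',215,260),('rail',116,132),('base',5,12)):
        P=W[R&(W[:,2]>a)&(W[:,2]<b)]; print(n,nm,len(P),cv2.minAreaRect(P[:,:2].astype(np.float32)) if len(P)>3 else '', P.min(0),P.max(0))
    # gate plate side edges
    P=W[R&(W[:,2]>98)&(W[:,2]<112)&(W[:,0]>600)&(W[:,0]<645)&(abs(W[:,1]-104)<33)]
    for lo in range(600,645,6):
        q=P[(P[:,0]>=lo)&(P[:,0]<lo+6),1]
        if len(q): print(lo,q.min(),q.max())
    # funnel sides (y-edges) vs x
    P=W[R&(W[:,2]>225)]
    e=[]
    for lo in range(680,850,10):
        q=P[(P[:,0]>=lo)&(P[:,0]<lo+10),1]
        if len(q): e.append((lo+5,q.min(),q.max()))
    e=np.array(e); 
    if len(e)>3: print('yaw deg',np.degrees(np.polyfit(e[:,0],e[:,1],1)[0]),np.degrees(np.polyfit(e[:,0],e[:,2],1)[0]))
s=ctrl.read_state();print(s['eef_pos'],s['tool_rot'])
E
```

```text
top rim 1180 ((756.650634765625, 104.32450866699219), (127.70960235595703, 155.29257202148438), 89.80004119873047) [678.9  40.6 215. ] [834.5 168.4 252.4]
top rail 877 ((691.8145751953125, 104.2089614868164), (140.02169799804688, 215.1302947998047), 89.86536407470703) [584.3  34.  116. ] [799.2 174.2 131.9]
top base 874 ((729.97216796875, 105.24542236328125), (259.6065979003906, 339.0691223144531), 89.88831329345703) [560.5 -24.8   5. ] [899.7 235.   12. ]
600 76.73921192669088 131.8680226674388
606 76.80084418625788 132.0102745988995
612 76.93170575066219 131.96900306052632
618 77.10932255064418 132.32981345054102
624 77.30714613345732 132.28077928854162
630 77.5170328382857 129.88816521894833
636 77.64561079432767 129.86561733174338
642 77.7825729543102 130.27415535568824
yaw deg 0.20464043868595772 -0.22497783771105492
side rim 1602 ((757.5782470703125, 106.80975341796875), (158.0387420654297, 135.74815368652344), 0.6060460805892944) [678.3  38.8 215. ] [837.  174.6 248.6]
side rail 1316 ((694.2916259765625, 105.25579833984375), (146.72032165527344, 220.66305541992188), 88.90379333496094) [583.7  31.5 116. ] [804.4 179.2 131.9]
side base 1480 ((729.8054809570312, 103.03459167480469), (255.42091369628906, 343.2567443847656), 88.16787719726562) [560.1 -24.8   5. ] [898.7 234.9  12. ]
600 76.85923947897793 102.10215718363074
606 80.82945632954291 114.74581757221473
612 77.75218207916706 123.17338320098732
618 77.11454763938448 131.51926258177537
624 77.65554977005682 135.86006721649045
630 77.50576608084972 135.11349685395416
636 79.76197230934325 132.10413364509995
642 81.04346568109828 129.69283734768467
yaw deg 0.38692737496474494 -0.2855632557357661
[173.2 626.5 231.3] [-3.1 -0.   2.9]
```

```bash
python3 -m crank '[[[0,0,0,0,0,1],[0,0,0,0,0,1],[0,0,0,0,0,1],[0,0,0,0,0,1],[0,0,0,0,0,1],[0,0,0,0,0,1],[0,0,0,0,0,1],[0,0,0,0,0,1],[0,0,0,0,0,1],[0,0,0,0,0,1],[0,0,0,0,0,1],[0,0,0,0,0,0.5]]]' -1; python3 -c "
from cell import ctrl;s=ctrl.read_state();print(s['eef_pos'],s['tool_rot'],s['qpos'])"
```

```text
clock: 2.0
eef_pos: [172.8, 626.8, 231.7]
tool_rot: [-3.14, -0.001, 1.609]
force: [-0.1, -0.5, 1.2]
width: 85.3
[172.77341582 626.81857934 231.66574555] [-3.14014996e+00 -1.37768067e-03  1.60870211e+00] [-1.56624728  0.65575529  0.38574264  1.52402784 -0.27566536  1.01488487
 -1.06895954]
```

```bash
python3 -m crank '[[[-1,0.8,0,0,0,0.3],[-1,0.8,0,0,0,0],[-1,0.8,0,0,0,0],[-1,0.8,0,0,0,0],[-1,0.8,0,0,0,0],[-1,0.8,0,0,0,0],[-1,0.8,0,0,0,0],[-1,0.8,0,0,0,0],[-1,0.8,0,0,0,0],[-1,0.8,0,0,0,0],[-1,0.8,0,0,0,0],[-1,0.8,0,0,0,0]]]' -1; python3 -c "
from cell import ctrl;s=ctrl.read_state();print(s['eef_pos'],s['tool_rot'],s['qpos'])"
```

```text
clock: 3.0
eef_pos: [467.4, 268.9, 227.5]
tool_rot: [-3.138, -0.012, 1.6]
force: [0.9, -0.3, 0.5]
width: 85.4
[467.44003463 268.9408378  227.5391861 ] [-3.13812319 -0.01181738  1.59965402] [-0.82726811  0.49829981  0.38706827  1.84184927 -0.25939921  0.8478283
 -0.28113784]
```

```bash
python3 -m crank '[[[-0.9,0.65,0,0.1,0,0.2],[-0.9,0.65,0,0,0,0],[-0.9,0.65,0,0,0,0],[-0.9,0.65,0,0,0,0],[-0.9,0.65,0,0,0,0],[-0.9,0.65,0,0,0,0],[0,0,0,0,0,0],[0,0,0,0,0,0]]]' -1; python3 -c "
from cell import ctrl;s=ctrl.read_state();print(s['eef_pos'],s['tool_rot'],s['force'])"
```

```text
clock: 3.67
eef_pos: [597.5, 88.1, 225.8]
tool_rot: [-3.135, -0.008, 1.564]
force: [0.2, -0.2, -0.8]
width: 85.7
[597.50442639  88.1331795  225.78172944] [-3.13503962 -0.0079776   1.5640847 ] [ 0.16827612 -0.15044533 -0.7983138 ]
```

```bash
python3 -m crank '[[[0.55,-0.25,0.5,0.08,-0.06,-0.15],[0,0,0.6,0,0,0],[0,0,0.5,0,0,0],[0,0,0,0,0,0],[0,0,0,0,0,0]]]' -1; python3 - <<'E'
from h import *
s=ctrl.read_state();print(s['eef_pos'],s['tool_rot'],s['force'])
a=shot('top')['color'][150:270,220:350];b=shot('side')['color'][120:260,280:440]
cv2.imwrite('pics/c1.png',np.hstack([cv2.resize(a,(390,420),interpolation=2),cv2.resize(b,(400,420),interpolation=2)])[:,:,::-1])
E
```

```text
clock: 4.08
eef_pos: [589.9, 106.3, 177.9]
tool_rot: [-3.13, -0.003, 1.58]
force: [0.6, -0.1, 0.7]
width: 85.3
[589.93076357 106.33265309 177.91246246] [-3.12984140e+00 -2.50352961e-03  1.58010847e+00] [ 0.55198708 -0.05429317  0.65061293]
```

View pics/c1.png

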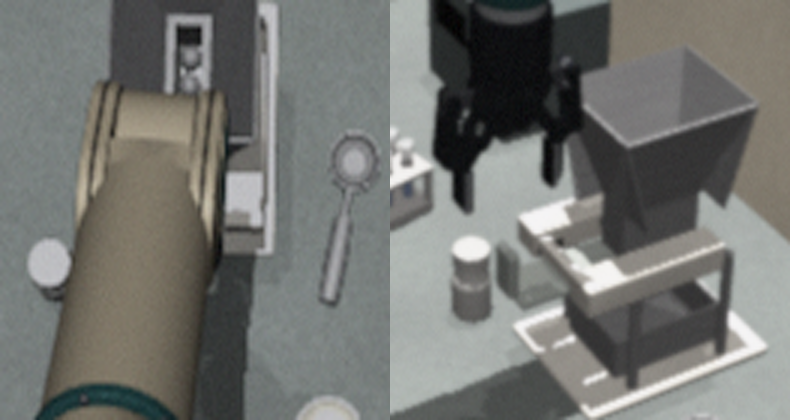

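```bash
python3 -m crank '[[[0,0,0,0,0.1,0],[0,0,0,0,0,0],[0,0,0.5,0,0,0],[0,0,0.5,0,0,0],[0,0,0.5,0,0,0],[0,0,0.4,0,0,0],[0,0,0.1,0,0,0],[0,0,0,0,0,0]]]' -0.1; python3 -c "
from cell import ctrl;s=ctrl.read_state();print(s['eef_pos'],s['tool_rot'],s['force'])"
```

```text
clock: 4.85
eef_pos: [595.4, 107.4, 124.1]
tool_rot: [3.138, -0.018, 1.579]
force: [0.5, 0.3, -0.2]
width: 47.1
[595.40534765 107.36029983 124.11301477] [ 3.13792632 -0.01783231  1.57915581] [ 0.47805497  0.32898533 -0.23732112]
```

```bash
python3 -m crank '[[[-0.09,-0.18,0.13,0.17,0,0],[0,0,0.1,0,0,0],[0,0,0,0,0,0],[0,0,0,0,0,0]]]' -0.1; python3 -c "
from cell import ctrl;s=ctrl.read_state();print(s['eef_pos'],s['tool_rot'],s['force'])"
```

```text
clock: 5.18
eef_pos: [591.2, 104.1, 119.3]
tool_rot: [-3.13, -0.018, 1.578]
force: [0.6, 0.4, 0.4]
width: 47.0
[591.2257319  104.05097046 119.3079462 ] [-3.12971561 -0.01847447  1.57845834] [0.5629235  0.38889182 0.36096893]
```

```bash
python3 -m crank '[[[0,0,0.1,-0.12,-0.17,0],[0,0,0,0,0,0],[0,0,0,0,0,0]]]' -0.1; python3 -c "
from cell import ctrl;s=ctrl.read_state();print(s['eef_pos'],s['tool_rot'],s['force'])"
```

```text
clock: 5.43
eef_pos: [592.0, 104.1, 117.1]
tool_rot: [3.137, 0.001, 1.578]
force: [0.1, -0.3, 0.2]
width: 47.1
[592.02143561 104.07810298 117.103437  ] [3.13747800e+00 6.97325003e-04 1.57826707e+00] [ 0.13624079 -0.34057409  0.20997876]
```

```bash
python3 -m crank '[[[0,-0.05,0,0,0,0],[0,0,0,0,0,0],[0,0,0,0,0,0],[0,0,0,0,0,0]]]' 0.3;python3 -m crank '[[[0,0,0,0,0,0],[0,0,0,0,0,0],[0,0,0,0,0,0],[0,0,0,0,0,0],[0,0,0,0,0,0],[0,0,0,0,0,0]]]' 1; python3 -c "
from cell import ctrl;s=ctrl.read_state();print(s['eef_pos'],s['tool_rot'],s['force'])"
```

```text
clock: 5.77
eef_pos: [590.2, 104.9, 117.3]
tool_rot: [3.137, 0.001, 1.58]
force: [0.1, 0.0, -0.3]
width: 29.8
clock: 6.27
eef_pos: [590.5, 104.9, 117.6]
tool_rot: [3.137, -0.0, 1.577]
force: [0.9, 1.4, 0.8]
width: 10.6
[590.47171126 104.8992141  117.5505772 ] [ 3.13710216e+00 -4.22060506e-04  1.57677036e+00] [0.94850012 1.36659012 0.77793257]
```

```bash
python3 -m crank '[[[0,-0.1,0,0,0,0],[0,-0.1,0,0,0,0],[0,-0.15,0,0,0,0],[0,-0.15,0,0,0,0],[0,-0.2,0,0,0,0],[0,-0.2,0,0,0,0]]]' 1; python3 - <<'E'
from h import *
s=ctrl.read_state();print(s['eef_pos'],s['tool_rot'],s['force'],s['width'])
W=cloud(shot('top')).reshape(-1,3);P=W[(abs(W[:,1]-105)<130)&(W[:,0]>660)&(W[:,2]>215)&(W[:,2]<260)&(W[:,0]<900)]
print(len(P),P.min(0),P.max(0))
E
```

```text
clock: 6.77
eef_pos: [577.3, 104.9, 117.6]
tool_rot: [3.108, 0.001, 1.577]
force: [6.9, 0.3, -3.7]
width: 10.8
[577.30108923 104.9088203  117.55594792] [3.10838291e+00 8.29005629e-04 1.57659543e+00] [ 6.94183134  0.34686931 -3.73741213] 10.76260821384819
1169 [679.31921921  40.55478033 215.00852069] [834.19923045 168.36761148 249.81673692]
```

```bash
python3 -m crank '[[[0,-0.25,0,0.1,0,0],[0,-0.25,0,0.1,0,0],[0,-0.25,0,0.1,0,0],[0,-0.25,0,0.1,0,0],[0,-0.25,0,0.1,0,0],[0,-0.25,0,0.1,0,0],[0,0,0,0,0,0]]]' 1; python3 -c "
from cell import ctrl;s=ctrl.read_state();print(s['eef_pos'],s['tool_rot'],s['force'])"
```

```text
clock: 7.4
eef_pos: [546.2, 104.9, 117.5]
tool_rot: [3.141, 0.002, 1.576]
force: [-4.5, -0.5, 3.3]
width: 10.9
[546.22820605 104.91266693 117.50778791] [3.14085501e+00 2.01291557e-03 1.57597195e+00] [-4.51605153 -0.53782374  3.28536542]
```

```bash
python3 -m crank '[[[0,-0.2,0,0.05,0,0],[0,-0.2,0,0.05,0,0],[0,-0.2,0,0.05,0,0],[0,-0.2,0,0.05,0,0],[0,-0.2,0,0.05,0,0],[0,-0.2,0,0.05,0,0]]]' 1; python3 - <<'E'
from h import *
s=ctrl.read_state();print(s['eef_pos'],s['tool_rot'],s['force'],s['width'])
W=cloud(shot('top')).reshape(-1,3);P=W[(abs(W[:,1]-105)<130)&(W[:,0]>660)&(W[:,2]>215)&(W[:,2]<260)&(W[:,0]<900)]
print(len(P),P.min(0),P.max(0))
E
```

```text
clock: 7.9
eef_pos: [526.0, 104.9, 117.7]
tool_rot: [3.138, 0.003, 1.575]
force: [7.7, 0.8, -8.0]
width: 10.6
[525.997049   104.90796744 117.74225024] [3.1380718  0.00341267 1.57498875] [ 7.72413543  0.79327788 -8.00643835] 10.573989364517988
1172 [678.64371497  40.6118345  215.00451289] [834.77543934 168.34577257 249.31461936]
```

```bash
R="from cell import ctrl;s=ctrl.read_state();print(s['force'][0],s['eef_pos'][0])"; python3 -m crank '[[[0,-0.12,0,0.02,0,0],[0,-0.12,0,0.02,0,0],[0,-0.12,0,0.02,0,0]]]' 1; python3 -m crank '[[[0,-0.12,0,0.02,0,0],[0,-0.12,0,0.02,0,0],[0,-0.12,0,0.02,0,0]]]' 1;python3 -m crank '[[[0,-0.12,0,0.02,0,0],[0,-0.12,0,0.02,0,0],[0,-0.12,0,0.02,0,0]]]' 1
```

```text
clock: 8.2
eef_pos: [521.5, 104.9, 117.7]
tool_rot: [3.13, 0.004, 1.575]
force: [7.1, 0.7, -7.6]
width: 11.1
clock: 8.45
eef_pos: [517.0, 104.9, 117.6]
tool_rot: [3.124, 0.005, 1.575]
force: [7.2, -0.2, -6.8]
width: 11.0
clock: 8.7
eef_pos: [511.9, 104.9, 117.6]
tool_rot: [3.119, 0.005, 1.575]
force: [6.9, 0.5, -6.2]
width: 11.1
```

```bash
for i in 1; do :; done; python3 -m crank '[[[0,-0.12,0,0.05,0,0],[0,-0.12,0,0.05,0,0],[0,-0.12,0,0.05,0,0]]]' 1; python3 -m crank '[[[0,-0.12,0,0.05,0,0],[0,-0.12,0,0.05,0,0]]]' 1;python3 -m crank '[[[0,-0.12,0,0.05,0,0],[0,-0.12,0,0.05,0,0]]]' 1
```

```text
clock: 8.95
eef_pos: [506.6, 104.9, 117.7]
tool_rot: [3.123, 0.006, 1.574]
force: [7.5, 0.4, -5.8]
width: 11.3
clock: 9.12
eef_pos: [503.5, 104.9, 117.7]
tool_rot: [3.126, 0.006, 1.574]
force: [7.6, 0.1, -6.4]
width: 11.0
clock: 9.28
eef_pos: [500.6, 104.9, 117.7]
tool_rot: [3.128, 0.006, 1.574]
force: [7.2, 0.4, -7.7]
width: 10.6
```

```bash
python3 -m crank '[[[0,-0.12,0,0.04,0,0],[0,-0.12,0,0.04,0,0]]]' 1; python3 -m crank '[[[0,-0.12,0,0.04,0,0],[0,-0.12,0,0.04,0,0]]]' 1;python3 -m crank '[[[0,-0.12,0,0.04,0,0],[0,-0.12,0,0.04,0,0]]]' 1
```

```text
clock: 9.45
eef_pos: [497.8, 104.9, 117.7]
tool_rot: [3.128, 0.007, 1.574]
force: [6.6, 0.6, -7.4]
width: 11.1
clock: 9.62
eef_pos: [495.0, 104.9, 117.7]
tool_rot: [3.127, 0.007, 1.574]
force: [7.5, 1.2, -6.1]
width: 10.8
clock: 9.78
eef_pos: [492.1, 104.9, 117.7]
tool_rot: [3.127, 0.007, 1.574]
force: [6.4, 0.7, -6.9]
width: 10.5
```

```bash
python3 -m crank '[[[0,-0.12,0,0.04,0,0],[0,-0.12,0,0.04,0,0]]]' 1; python3 -m crank '[[[0,-0.12,0,0.04,0,0],[0,-0.12,0,0.04,0,0]]]' 1;python3 - <<'E'
from h import *
W=cloud(shot('top')).reshape(-1,3);P=W[(abs(W[:,1]-105)<130)&(W[:,0]>660)&(W[:,2]>215)&(W[:,2]<260)&(W[:,0]<900)]
print(len(P),P.min(0),P.max(0))
E
```

```text
clock: 9.95
eef_pos: [489.2, 104.9, 117.7]
tool_rot: [3.127, 0.008, 1.574]
force: [7.1, -0.1, -8.0]
width: 10.7
clock: 10.12
eef_pos: [487.0, 104.9, 117.7]
tool_rot: [3.126, 0.008, 1.573]
force: [8.3, 0.4, -10.8]
width: 11.0
1169 [678.4940924   40.53671677 215.01289859] [834.23860546 168.40982653 252.79097987]
```

```bash
python3 -m crank '[[[0,-0.12,0,0.03,0,0],[0,-0.12,0,0.03,0,0]]]' 1; python3 -m crank '[[[0,-0.13,0,0.03,0,0],[0,-0.13,0,0.03,0,0]]]' 1
```

```text
clock: 10.33
eef_pos: [485.9, 104.9, 117.7]
tool_rot: [3.12, 0.009, 1.573]
force: [10.5, 0.6, -11.5]
width: 11.2
clock: 10.5
eef_pos: [484.7, 104.9, 117.7]
tool_rot: [3.114, 0.009, 1.573]
force: [11.0, -0.6, -10.4]
width: 10.9
```

```bash
python3 -m crank '[[[0,-0.14,0.04,0.02,0,0],[0,-0.14,0.04,0.02,0,0]]]' 1; python3 -m crank '[[[0,-0.15,0.04,0.02,0,0],[0,-0.15,0.04,0.02,0,0]]]' 1
```

```text
clock: 10.67
eef_pos: [484.7, 104.9, 117.2]
tool_rot: [3.102, 0.009, 1.572]
force: [7.4, 0.6, 7.1]
width: 11.0
clock: 10.83
eef_pos: [484.9, 104.9, 117.4]
tool_rot: [3.088, 0.008, 1.572]
force: [9.7, -0.6, -0.5]
width: 10.7
```

```bash
python3 -m crank '[[[0,-0.13,0.0,0.15,0,0],[0,-0.13,0.0,0.15,0,0]]]' 1; python3 -m crank '[[[0,-0.14,0.0,0.15,0,0],[0,-0.14,0.0,0.15,0,0]]]' 1
```

```text
clock: 11.0
eef_pos: [483.2, 104.9, 117.8]
tool_rot: [3.108, 0.008, 1.572]
force: [11.7, -0.7, -15.4]
width: 10.8
clock: 11.17
eef_pos: [482.3, 104.9, 117.8]
tool_rot: [3.126, 0.009, 1.572]
force: [11.4, -0.4, -11.4]
width: 11.1
```

```bash
python3 -m crank '[[[0,-0.14,0.0,0.08,0,0],[0,-0.14,0.0,0.08,0,0]]]' 1; python3 -m crank '[[[0,-0.15,0.0,0.06,0,0],[0,-0.15,0.0,0.06,0,0]]]' 1;python3 - <<'E'
from h import *
W=cloud(shot('top')).reshape(-1,3);P=W[(abs(W[:,1]-105)<130)&(W[:,0]>660)&(W[:,2]>215)&(W[:,2]<260)&(W[:,0]<900)]
print(len(P),P.min(0),P.max(0))
E
```

```text
clock: 11.33
eef_pos: [482.3, 104.9, 117.8]
tool_rot: [3.127, 0.009, 1.572]
force: [9.5, 0.6, -12.7]
width: 10.9
clock: 11.5
eef_pos: [482.3, 104.9, 117.8]
tool_rot: [3.123, 0.01, 1.572]
force: [11.8, 0.7, -13.1]
width: 11.0
1163 [678.64430215  40.58076289 215.07294526] [835.0659008  168.55013047 251.73742118]
```

```bash
python3 -m crank '[[[0,-0.17,0.0,0.08,0,0],[0,-0.17,0.0,0.08,0,0]]]' 1; python3 -m crank '[[[0,-0.18,0.0,0.1,0,0],[0,-0.18,0.0,0.1,0,0]]]' 1
```

```text
clock: 11.72
eef_pos: [481.8, 104.9, 117.8]
tool_rot: [3.121, 0.011, 1.572]
force: [14.4, -0.1, -16.1]
width: 10.9
clock: 11.88
eef_pos: [481.8, 104.9, 117.8]
tool_rot: [3.121, 0.012, 1.571]
force: [13.7, -1.3, -16.1]
width: 10.8
```

```bash
python3 -m crank '[[[0,-0.1,0.0,0.04,0,0],[0,-0.04,0,0,0,0],[0,0,0,0,0,0],[0,0,0,0,0,0],[0,0,0,0,0,0],[0,0,0,0,0,0]]]' -0.1; python3 - <<'E'
from h import *
s=ctrl.read_state();print(s['eef_pos'],s['tool_rot'],s['force'],s['width'])
a=shot('top')['color'][120:290,210:350];b=shot('side','s2.png')['color'][120:280,260:440]
cv2.imwrite('pics/c2.png',np.hstack([cv2.resize(a,(380,460),interpolation=2),cv2.resize(b,(410,460),interpolation=2)])[:,:,::-1])
E
```

```text
clock: 12.38
eef_pos: [476.4, 104.5, 117.9]
tool_rot: [3.127, 0.013, 1.574]
force: [0.2, 0.4, 0.2]
width: 46.6
[476.42261317 104.51591983 117.90357047] [3.12672755 0.013024   1.57351303] [0.16011952 0.3816492  0.1765256 ] 46.5981359088151
```

View pics/c2.png

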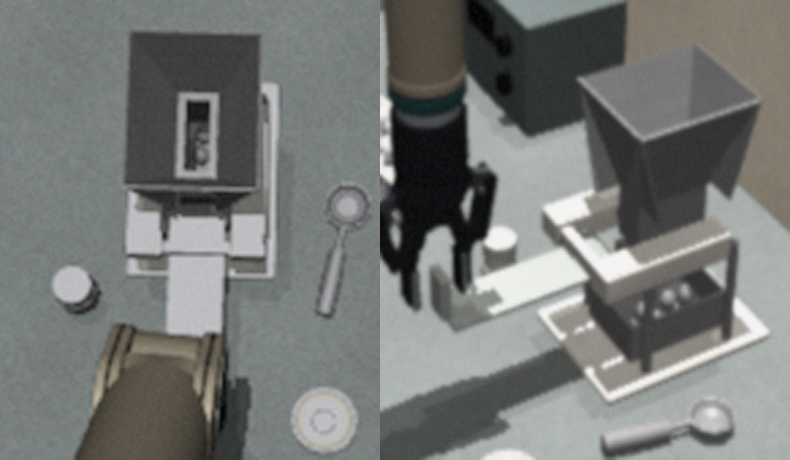

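The gripper is clear of the tab. The picture shows the gate drawn well out and the balls in the tray at about (670,295) in the side crop. I'll lift straight up and check.

```bash
python3 -m crank '[[[0,0,-0.4,0,0,0],[0,0,-0.6,0,0,0],[0,0,-0.8,0,0,0],[0,0,-0.8,0,0,0],[0,0,-0.8,0,0,0],[0,-0.5,-0.8,0,0,0],[0,-1,0,0,0,0],[0,-1,0,0,0,0],[0,0,0,0,0,0],[0,0,0,0,0,0]]]'; python3 - <<'E'
from h import *
np.set_printoptions(precision=1,suppress=True)
for n in('top','side'):
    p=shot(n,n+'3.png');W=cloud(p).reshape(-1,3)
    m=(W[:,2]>128)&(W[:,2]<150)&(abs(W[:,1]-104)<22)&(W[:,0]>440)&(W[:,0]<540);print(n,'tab',m.sum(),W[m].mean(0) if m.any() else '',np.percentile(W[m][:,0],[5,50,95]) if m.any() else '')
    P=W[(abs(W[:,1]-105)<130)&(W[:,0]>660)&(W[:,2]>215)&(W[:,2]<260)&(W[:,0]<900)];print('rim',P.min(0),P.max(0),cv2.minAreaRect(P[:,:2].astype(np.float32)))
    for q in('ball0_center','jar'): print(q,[(round(r['conf'],2),np.array(r['extent'])) for r in ctrl.search_frame(q,p)[:4]])
b=cv2.imread('pics/side3.png')[120:280,290:450];a=cv2.imread('pics/top3.png')[120:290,210:350]
cv2.imwrite('pics/c3.png',np.hstack([cv2.resize(a,(380,460)),cv2.resize(b,(410,460))]))
E
```

```text
clock: 13.32
eef_pos: [396.6, 105.4, 248.8]
tool_rot: [3.128, 0.012, 1.572]
force: [0.8, -0.4, 0.0]
width: 46.9
top tab 25 [484.3 103.2 141.5] [480.7 483.8 486.5]
rim [679.   40.6 215. ] [834.2 168.1 248.7] ((756.5568237304688, 104.32124328613281), (127.44906616210938, 155.2130584716797), 89.97787475585938)
ball0_center [(0.37, array([144.6, 233.6,  75.3,  43.4])), (0.21, array([280.1, 236.2,  25.7,  73. ]))]
jar [(0.58, array([240.2, 226.2,  13.9,  19.1]))]
side tab 80 [480.7 102.7 138.8] [476.3 479.5 487.6]
rim [676.7  38.7 215.1] [837.2 176.9 248.8] ((756.4776611328125, 108.25479888916016), (160.3251953125, 137.58477783203125), 0.8345870971679688)
ball0_center []
jar [(0.62, array([313.6, 206.4,  15. ,  14. ]))]
```

View pics/c3.png

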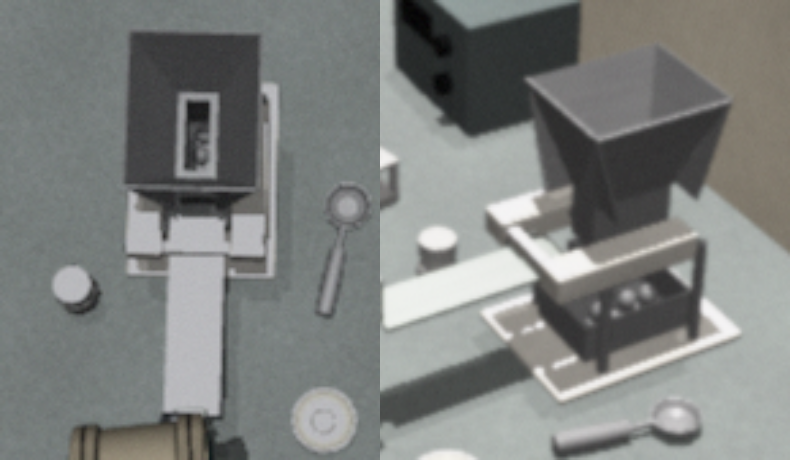

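```bash
python3 -m crank '[[[-0.7,0,-0.5,0,0,0],[-1,0,0,0,0,0],[-1,0,0,0,0,0],[-1,0,0,0,0,0],[-1,0,0,0,0,0],[-1,0,0,0,0,0],[-0.5,0,0,0,0,0],[0,0,0,0,0,0],[0,0,0,0,0,0]]]'; python3 - <<'E'
from h import *
np.set_printoptions(precision=1,suppress=True)
T={n:[] for n in('top','side')}
for k in range(3):
  for n in T:
    W=cloud(shot(n)).reshape(-1,3)
    m=(W[:,2]>125)&(W[:,2]<150)&(abs(W[:,1]-104)<25)&(W[:,0]>440)&(W[:,0]<540)
    print(n,m.sum(),W[m].mean(0),W[m].min(0),W[m].max(0))
print(ctrl.read_state()['eef_pos'])
E
```

```text
clock: 14.37
eef_pos: [403.8, -90.2, 265.2]
tool_rot: [3.127, 0.02, 1.572]
force: [0.5, 0.5, 0.7]
width: 46.9
top 55 [480.9 104.2 141.7] [475.6  90.8 128.4] [486.6 118.1 148.2]
side 64 [481.7  99.7 138.5] [476.1  89.4 126.9] [490.1 124.7 146.2]
top 53 [480.7 104.6 141.9] [475.3  91.  131.8] [486.5 117.7 149.4]
side 72 [481.4 100.2 137.8] [475.8  88.1 125.1] [489.2 119.  146.4]
top 55 [480.9 104.3 141.2] [475.3  90.9 126.7] [486.6 118.2 149.3]
side 75 [481.1  99.8 137.5] [474.6  81.1 125.8] [489.  120.8 145.4]
[403.7 -88.2 265.3]
```

```bash
python3 - <<'E'
from h import *
np.set_printoptions(precision=0,suppress=True,linewidth=150)
p=shot('top');W=cloud(p);print(W[148:190,276:290,2][::2])
q=shot('side')
b=q['color'][205:255,335:425];cv2.imwrite('pics/c4.png',cv2.resize(b,(720,400),interpolation=2)[:,:,::-1])
E
```

```text
[[178. 182. 176. 183. 178. 180. 180. 177. 181. 177. 180. 177. 181. 181.]
 [174. 171. 169. 177. 165. 172. 173. 171. 173. 171. 168. 171. 170. 173.]
 [162. 169. 161. 166. 159. 162. 163. 161. 163. 167. 161. 167. 160. 161.]
 [156. 161. 156. 154.  nan 156. 160. 153. 155. 156. 156. 154. 157. 161.]
 [160. 161. 155. 156. 160. 152. 160. 159. 159. 160. 156. 157. 153. 152.]
 [155. 156. 150. 137. 139. 142. 144. 144. 143. 141. 141. 140. 158. 152.]
 [161. 153. 157. 136. 122. 122. 125. 121. 121. 122. 121. 126. 159. 155.]
 [156. 155. 153. 129.  77.  85.  85.  76.  83.  84.  81.  81. 163. 155.]
 [150. 159. 155. 129.  10.  13.  16.  11.  12.   6.  66.  59. 155. 152.]
 [158. 147. 155. 126.  12.  12.  10.   7.  27.  29.  28.  24. 157. 159.]
 [153. 151. 158. 121.  12.   6.   8.  35.  29.  37.  32.  34. 157. 159.]
 [151. 163. 159. 121.  14.   8.  13.  23.  28.  32.  30.  31. 154. 154.]
 [155. 156. 152. 126.  13.  16.  18.  11.   8.  21.  29.  11. 159. 156.]
 [157. 151. 154. 116.  17.  10.  27.  33.  31.  30.  31.  19. 151. 160.]
 [149. 152. 154. 113.  10.  19.  35.  36.  30.  32.  24. 159. 156. 161.]
 [157. 154. 150. 111.  14.  15.  27.  32.  30.  27.  29. 157. 155. 155.]
 [158. 162. 156. 112.  13.  11.  11.  16.  11.  13.  16. 160. 156. 153.]
 [156. 155. 152. 102.  14.  10.  14.  10.  10.  12.  11. 159. 153. 158.]
 [158. 151. 155. 155. 153. 156. 154. 150. 153. 165. 155. 161. 158. 158.]
 [191. 188. 192. 193. 184. 188. 185. 191. 181. 182. 183. 177. 183. 186.]
 [245. 248. 247. 242. 237. 240. 238. 241. 239. 238. 237. 231. 242. 238.]]
```

View pics/c4.png

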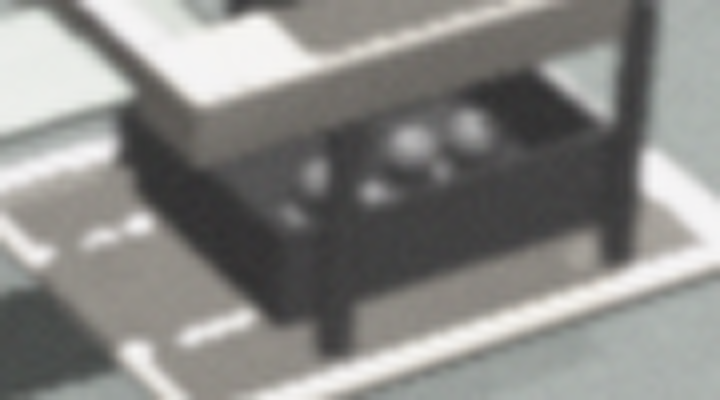

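The throat is empty down to the tray floor, and three balls show in the tray at about (315,175), (410,140) and (470,130) in the crop. Handing in.

```bash
python3 -c "
from cell import ctrl;print(ctrl.finish_job(),ctrl.read_state()['clock'])"
```

```text
the job is handed in; nothing more can be done
the job is handed in; nothing more can be done
```

The gate is drawn out against its end stop, the three balls are in the tray, and the job is handed in. Handing in gives no verdict, so what follows is from my own checks.

- **Draw:** I gripped the pull tab and drew the gate out by about 109 mm. The pull was a steady 7 N or so and began to rise near tool x = 488 mm, where the gate met the buffer. It reached about 11–12 N while pressing the buffer in. The gate then stayed at x = 481.8 mm while the pull reached 14 N, so I took that as the solid stop.
- **Gate after release:** The cameras put the tab's travel at about 109 mm (top) and 108 mm (side), against 108.7 mm from the arm. I saw no sign of spring-back. The force on the buffer can't be read directly, so I inferred it from about 6 mm of press.
- **Balls:** The throat is empty down to the tray floor. Two balls show from above and three from the side. The network did not find the balls reliably, so the count of three is from the picture and depth readings only.
- **Hopper and other things:** The funnel rim moved by less than about 1 mm between the first and last top views. The jar, scoop and dish look undisturbed in the pictures; I did not check the others closely.
- **Robot:** The arm is clear of everything and the force readings are near zero. The clock stood at 14.4 s after the last move, well under the 58 s limit.

While pressing the stop, the tool also pulled up on the gate with up to about 16 N. It did not visibly move the hopper.

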